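# Turn the loop tool round and put it away head first

## Robot

A 6-joint arm with a two-finger parallel gripper is mounted at the origin on the work surface. World frame = base frame: x ahead of the robot, y to its left, z up, the work surface at z = 0. Lengths are in m, angles in rad, forces in N, time in s.
With the tool pointing down it reaches from about 0.375 to 0.925 m from the base axis. Payload 5.7 kg.
Tool frame: the origin (TCP) lies midway between the tips of the shut fingers; the grasp point (between the pads) lies 19 mm behind it; z points along the fingers, y is the line along which they close (so a half turn about z gives the same grasp; the last joint's range is limited). The gripper opens to 88 mm and grips with 3 to 60 N. Pads are 20 mm wide; open, the fingers measure 115 mm over their backs; the gripper's body (75 mm by 178 mm) begins 61 mm behind the grasp point.
Start: joints at [-1.337, 0.359, 1.51, -0, 1.272, -0.115], TCP at [0.205, -0.564, 0.223] pointing down, gripper open.
Joint ranges: [-2.97, 2.97], [-1.01, 2.36], [0.21, 2.38], [-0.96, 4.11], [0.2, 2.71], [-2.98, 2.98]. Speed limits (rad/s): [2.39, 2.39, 3.14, 3.14, 3.14, 3.14].

## Interface

Orientations are given as a unit quaternion [x, y, z, w].
In Python, from bench import move_ptp, servo_line, goto_joints, move_gripper, sleep, inverse_kinematics, capture, PlanningError, close_job, spot_in, silhouettes, current_clock, current_joint_pos, current_qvel, current_joint_torque, current_position, current_orientation, current_force, current_torque, current_finger_gap, current_grip_force gives the robot as it stands. Calls block until the motion is done:
- move_ptp(position, orientation): joint-space move of the TCP to a pose.
- servo_line(position, orientation=None, rate=0.15, contact_N=None): straight line of the TCP; orientation=None keeps the orientation; rate is the mean speed in m/s. With contact_N (N) it stops when the force on the tool has changed by that much, and returns True; else False.
- goto_joints(angles): joint-space move.
- move_gripper(opening): finger opening in m; the grip force is fixed at half the most; returns when the fingers have stopped.
- sleep(seconds).
- inverse_kinematics(position, orientation): joint angles nearest the present ones, or None.
- capture(name): name is "scene" or "top" or "wrist"; returns a dict with "image" (384x512x3 uint8, blue, green, red), "range_z" (384x512 float32, m along the optical axis (not along the pixel's ray), 0 where there is no reading), "intrinsics" (3x3 intrinsics, pixels), "R" (3x3) and "t" (3): a world point X has camera coordinates R X + t. Camera axes: x right, y down, z forward; pixel columns grow to the right and rows downward; lengths in m; the calibration is good to about 2 mm. A picture is of the moment at which its call begins.
A pose or a line that the arm cannot do raises PlanningError and nothing moves.
- close_job(): hands the job in; it is judged then, once.
Trained networks look in the newest picture that a camera, given by its name, has taken for a name from the list of things; names that differ only in an ending like _2 or _b are one class to them, and where a whole thing is asked for, a point or a joint stands for the part that bears it (a point fixed in the world has none). Each returns a list of dicts, best first, with "conf" (0 to 1); they miss things now and then, are a little off and sometimes report something else, mostly with a low value. They report only what shows in the picture. A call takes as long as a camera call.
- spot_in(camera, query): "xy" ([column, row] in pixels, amid what is visible of it).
- silhouettes(camera, query): "region" (384x512 bool, what is visible of it) and "xy" ([column, row] in pixels, amid what is visible of it).
Readings, each from a call of its own:
- current_clock(): time.
- current_joint_pos(): joint angles.
- current_qvel(): joint speeds.
- current_joint_torque(): joint torques, N m.
- current_position(): TCP position.
- current_orientation(): TCP orientation.
- current_force(): force on the tool from outside, world axes, zero at the start.
- current_torque(): the same for the moment, N m.
- current_finger_gap(): finger opening in m.
- current_grip_force(): force on a finger pad.
Only numpy, scipy, OpenCV 4.12 (cv2) and the standard library are available. Lean on these libraries where they do the work, as an engineer would, in place of code of your own. Each camera call takes 0.05 s, during which the arm holds its last target. There are 200 camera calls.

## Task

The yellow-handled clay loop tool lies the wrong way round. Lift it and set it down gently on the green tongue, just outside the free bay of the rack, turned so that its wire loop points at the bay, and let go; then take hold of it afresh by its handle and slide it straight in until the black band round the handle is level with the bay's mouth, and let go. Leave the blue-handled knife lying where it is.

Things in the scene. Friction and masses are not known exactly. Their poses are not given: they have to be found in the camera images.
- loop_tool: Loose clay loop tool, 90 g, 185 mm long, lying flat, its loop roughly towards the robot. Yellow handle 110 long, 24 wide, 20 high with a black band at its middle; then a 20 mm brass ferrule and a flat steel wire loop 44 wide. Origin: middle of the handle's underside, below the band, near the centre of mass. x points to the loop (handle -55 to +55 mm, loop end +130), z up.
- loop_tip (a point): Outer end of the tool's wire loop, 130 mm ahead of the tool's origin along its x and 10 mm above its underside; axes as the tool's.
- bay (a point): Mouth of the free bay: middle of its floor, on the green tongue (fixed flat strip 66 wide, top 3 mm over the bench, from 235 mm before the mouth to the bay's back). x points into the bay, z up. Fixed blue rack, 46 mm high, roofed, three bays each 73 wide, 33 high, 170 deep, 85 apart, open to the robot; the other two hold tools whose handles (red, dark wood) stick out 55 mm.
- knife: Bystander: a loose clay knife, 186 mm long, with a blue handle of the same shape and a flat steel blade 18 mm wide, lying on the bench on the other side. Origin: middle of the handle's underside; x towards the blade. To be left where it is.

How it is judged:
By the outcome, as a careful person would: the job done as asked, in the order asked, and still so for the second after the job is handed in, with the robot touching nothing.
It also fails if it takes over 45 s, if anything falls off the work surface, if the arm or the gripper's body presses on something with over 40 N, if the wrist force passes 120 N, or if a joint passes its speed limit or range.

## Working session

There is one attempt and no reset: what is moved stays moved. The work goes in short steps, each a Python script; the robot and the scene stay as the last script left them, time stands still between calls to the robot, and variables do not carry over. Pictures are saved under pics/ and viewed, at most 10 in all, crops included, and the job is handed in when it is done.

```bash
mkdir -p pics; cat > h.py <<'E'
import numpy as np, cv2
from bench import *
def pts(c, m):
    """world points of the masked pixels"""
    v,u=np.nonzero(m&(c["range_z"]>0)); z=c["range_z"][v,u]
    p=np.linalg.inv(c["intrinsics"])@np.vstack([u*z,v*z,z])
    return (c["R"].T@(p-c["t"].reshape(3,1))).T
def proj(c,X):
    q=c["intrinsics"]@(c["R"]@np.asarray(X)+c["t"].ravel()); return q[:2]/q[2]
E
python3 - <<'E'
from h import *
print(current_clock(),current_orientation())
ims=[]
for n in("top","scene"):
    c=capture(n); im=c["image"].copy()
    for q in("loop_tool","knife"):
        for s in silhouettes(n,q)[:2]:
            p=pts(c,s["region"]); 
            print(n,q,round(s["conf"],2),s["xy"],len(p),np.median(p,0).round(4),np.percentile(p,[2,98],axis=0).round(3).tolist())
    for q in("loop_tip","bay"):
        for s in spot_in(n,q)[:2]:
            u,v=map(int,np.round(s["xy"])); m=np.zeros((384,512),bool); m[v-1:v+2,u-1:u+2]=1
            print(n,q,round(s["conf"],2),s["xy"],np.median(pts(c,m),0).round(4))
    cv2.imwrite(f"pics/{n}0.png",im)
    np.savez(f"{n}0.npz",**c)
E
```

```text
0.0 [ 9.84830252e-01  1.73518225e-01 -5.73652988e-05 -8.92904715e-04]
top loop_tool 0.68 [134.3, 188.5] 431 [0.5607 0.3333 0.0194] [[0.45, 0.306, 0.008], [0.624, 0.354, 0.025]]
top knife 0.7 [369.6, 206.3] 489 [ 0.5156 -0.3226  0.0181] [[0.421, -0.353, 0.006], [0.586, -0.295, 0.025]]
top loop_tip 0.78 [131.7, 193.0] [0.5525 0.328  0.0206]
top bay 0.58 [223.5, 203.3] [0.5277 0.0733 0.0041]
scene loop_tool 0.76 [389.9, 190.6] 453 [0.57   0.3327 0.0157] [[0.459, 0.305, -0.002], [0.631, 0.354, 0.021]]
scene loop_tip 0.95 [389.8, 192.1] [0.5806 0.3324 0.018 ]
scene bay 0.67 [293.0, 191.6] [0.52   0.0788 0.0026]
```

View pics/top0.png

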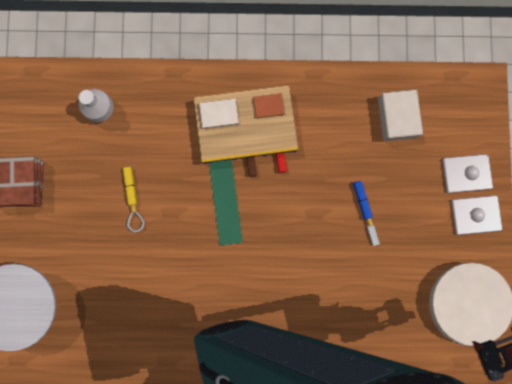

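View pics/scene0.png

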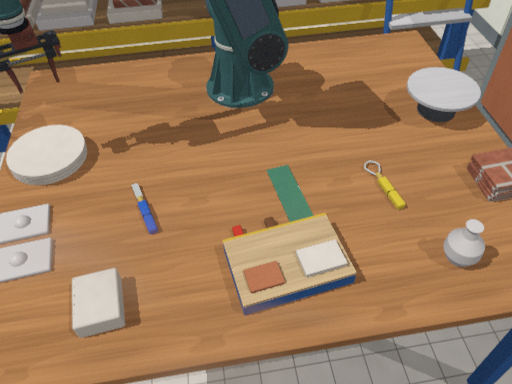

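The top view shows the loop tool at about (131,190) with its loop towards the robot at (135,225). The green tongue runs from (232,243) to (220,162) and ends at the rack's leftmost bay. The dark-wood handle is at (251,166), the red one at (282,162), and the blue knife at (366,210). The scene view agrees.

```bash
cat >> h.py <<'E'
def hsvmask(c,lo,hi):
    return cv2.inRange(cv2.cvtColor(c["image"],cv2.COLOR_BGR2HSV),np.array(lo),np.array(hi))>0
def rect(p):
    """min-area rectangle in xy: centre, long side, short side, long-axis angle in (-90,90]"""
    (x,y),(w,h),a=cv2.minAreaRect((p[:,:2]*1000).astype(np.float32))
    if w<h: w,h,a=h,w,a+90
    return np.array([x,y])/1000,w/1000,h/1000,(a+90)%180-90
def near(p,xy,r): return p[np.hypot(*(p[:,:2]-xy).T)<r]
def biggest(m):
    n,l,s,_=cv2.connectedComponentsWithStats(m.astype(np.uint8)); return l==1+np.argmax(s[1:,4])
E
python3 - <<'E'
from h import *
for n in("top","scene"):
    c=dict(np.load(n+"0.npz"))
    p=pts(c,hsvmask(c,(22,150,90),(34,255,255))); p=near(p,(.56,.333),.12)
    print(n,"yellow",len(p),rect(p),p[:,2].max())
    g=pts(c,biggest(hsvmask(c,(60,80,30),(90,255,140))&(np.indices((384,512))[0]<300)&(np.indices((384,512))[0]>130)))
    print(n,"green",len(g),rect(g),np.median(g[:,2]))
    a=pts(c,np.ones((384,512),bool))
    r=a[(a[:,2]>.04)&(a[:,2]<.052)&(a[:,0]>.5)&(a[:,0]<.95)&(abs(a[:,1])<.25)]
    print(n,"roof",len(r),rect(r))
    b=a[(a[:,2]>.055)&(a[:,0]>.6)&(a[:,0]<.95)&(abs(a[:,1])<.2)]
    print("blocks",b.min(0),b.max(0))
E
```

```text
top yellow 348 (array([0.57300153, 0.33946042]), 0.10806792449951172, 0.03058135986328125, 11.128137588500977) 0.026450426731684615
top green 1762 (array([0.5322265 , 0.07022209]), 0.23476048278808595, 0.06053501510620117, 8.21779727935791) 0.0037753190002200667
top roof 4594 (array([0.74762952, 0.01351192]), 0.267278564453125, 0.18560365295410156, -81.86573028564453)
blocks [ 0.67238406 -0.09166011  0.05500388] [0.84474397 0.14001157 0.06825672]
scene yellow 366 (array([0.56899664, 0.3423732 ]), 0.12721576690673828, 0.04084110641479492, 11.691892623901367) 0.023485698448171218
scene green 1203 (array([0.51333624, 0.06655512]), 0.19908677673339845, 0.06389914321899413, 8.053274154663086) 0.0017590937787586068
scene roof 5689 (array([0.74920264, 0.01473215]), 0.26774542236328125, 0.18701507568359374, -82.02364015579224)
blocks [ 0.73358293 -0.09163497  0.05500265] [0.83348044 0.14162213 0.06370657]
```

```bash
cat >> h.py <<'E'
def down(deg):
    a=np.radians(deg)/2; return [np.cos(a),np.sin(a),0,0]
E
python3 - <<'E'
from h import *
for nm,pos,a in(("wb",[.56,.075,.25],8.1),("wt",[.56,.34,.22],191.4)):
    move_ptp(pos,down(a)); sleep(.2)
    c=capture("wrist"); np.savez(nm+".npz",**c); print(nm,current_clock(),np.degrees(current_joint_pos()).round(1), (-c["R"].T@c["t"].ravel()).round(3))
    cv2.imwrite(f"pics/{nm}.png",c["image"])
    if nm=="wt":
        p=pts(c,hsvmask(c,(22,150,90),(34,255,255))); p=near(p,(.57,.34),.12); print("yellow",len(p),rect(p),p[:,2].max())
        for s in silhouettes("wrist","loop_tool")[:1]:
            p=pts(c,s["region"]); print(s["conf"],len(p),rect(p))
    g=pts(c,biggest(hsvmask(c,(60,80,30),(90,255,140)))); print("green",len(g),rect(g),np.median(g[:,2]))
    a=pts(c,np.ones((384,512),bool)); r=a[(a[:,2]>.04)&(a[:,2]<.052)&(a[:,0]>.5)&(a[:,0]<.95)&(abs(a[:,1])<.25)]
    if len(r): print("roof",len(r),rect(r))
E
```

```text
wb 3.3417 [ 0.6 16.3 88.8 -0.  74.8 82.5] [0.637 0.086 0.413]Traceback (most recent call last):
  File "<stdin>", line 10, in <module>
  File "h.py", line 19, in biggest
    n,l,s,_=cv2.connectedComponentsWithStats(m.astype(np.uint8)); return l==1+np.argmax(s[1:,4])
                                                                              ~~~~~~~~~^^^^^^^^^
    return _wrapfunc(a, 'argmax', axis=axis, out=out, **kwds)
    return bound(*args, **kwds)
ValueError: attempt to get argmax of an empty sequence
```

View pics/wb.png

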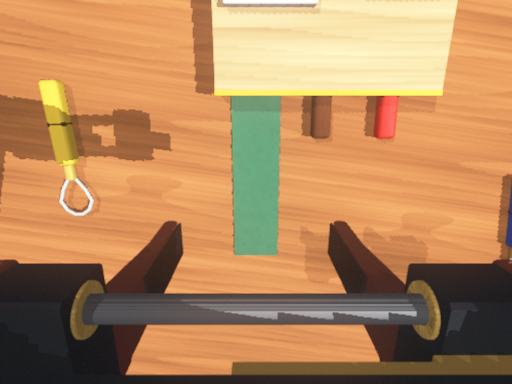

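The wrist view shows the tongue from (256,255) to (256,95), where the rack's front roof edge lies along row 93. The tool is at (60,125) with its band at (61,124) and its loop at (76,200).

```bash
cat > m.py <<'E'
from h import *
def measure(c,tool=True):
    print("hsv",cv2.cvtColor(c["image"],cv2.COLOR_BGR2HSV)[200,256])
    rows,cols=np.indices((384,512)); u=rows<260
    if tool:
        p=pts(c,hsvmask(c,(22,100,60),(34,255,255))&u); p=near(p[p[:,2]>.009],(.57,.34),.12); print("yellow",len(p),rect(p),p[:,2].max())
        d=pts(c,hsvmask(c,(0,0,0),(180,255,45))&u); d=near(d,(.57,.34),.03); d=d[d[:,2]>.012]; print("band",len(d),d.mean(0))
    g=hsvmask(c,(65,100,20),(95,255,140))&u
    if g.sum()>500: 
        g=pts(c,biggest(g)); print("green",len(g),rect(g),np.median(g[:,2]))
    a=pts(c,np.ones((384,512),bool)); r=a[(a[:,2]>.04)&(a[:,2]<.052)&(a[:,0]>.5)&(a[:,0]<.95)&(a[:,1]<.25)]
    if len(r):
        t=np.radians(8.1); s=r[:,:2]@[np.cos(t),np.sin(t)]; l=r[:,:2]@[-np.sin(t),np.cos(t)]
        print("roof",len(r),"front s",np.percentile(s,[0,.5]),"l",np.percentile(l,[.5,99.5]))
E
python3 - <<'E'
from m import *
measure(dict(np.load("wb.npz")))
move_ptp([.56,.34,.22],down(191.4)); sleep(.2)
c=capture("wrist"); np.savez("wt.npz",**c); print(current_clock(),np.degrees(current_joint_pos()).round(1), (-c["R"].T@c["t"].ravel()).round(3))
cv2.imwrite("pics/wt.png",c["image"]); measure(c)
for s in silhouettes("wrist","loop_tool")[:1]:
    p=pts(c,s["region"]); print(s["conf"],len(p),rect(p))
E
```

```text
hsv [ 70  92 169]
yellow 1831 (array([0.56377875, 0.33483472]), 0.12828791809082032, 0.02488909339904785, 10.48524284362793) 0.022982105182161518
band 0 [nan nan nan]
roof 21833 front s [0.65139219 0.65156358] l [-0.22315306  0.04063616]
5.9417 [ 25.2  25.2  79.4  -0.   75.4 -76.2] [0.483 0.325 0.383]
hsv [ 29 140 255]
yellow 1600 (array([0.56259912, 0.33635434]), 0.1278542709350586, 0.022591075897216796, 10.72742748260498) 0.02336297902960902
band 0 [nan nan nan]
roof 5212 front s [0.64914556 0.64974807] l [-0.05585698  0.04371546]
0.59 2220 (array([0.53395355, 0.33669055]), 0.18255902099609375, 0.04691170501708984, 15.012431144714355)m.py:7: RuntimeWarning: Mean of empty slice.
  d=pts(c,hsvmask(c,(0,0,0),(180,255,45))&u); d=near(d,(.57,.34),.03); d=d[d[:,2]>.012]; print("band",len(d),d.mean(0))
  ret = um.true_divide(
```

View pics/wt.png

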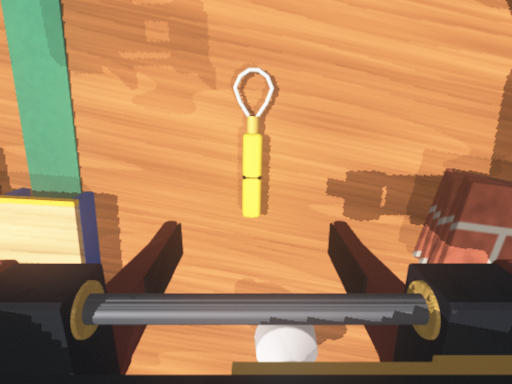

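The view shows the tool lying straight: handle end at (252,216), band at (253,178), ferrule at (253,125) and loop top at (254,70). Next I fix the band and tongue positions, then grasp.

```bash
cat >> h.py <<'E'
def ray(c,uv,z):
    """world point on the pixel's ray at height z"""
    o=-c["R"].T@c["t"].ravel(); d=c["R"].T@np.linalg.inv(c["intrinsics"])@[uv[0],uv[1],1]
    return o+d*(z-o[2])/d[2]
E
python3 - <<'E'
from h import *
c=dict(np.load("wt.npz")); b=dict(np.load("wb.npz"))
print("band",ray(c,(253,178),.02),ray(b,(61,124),.02), "tip", ray(c,(254,69),.01), "tail",ray(c,(252,216),.01))
rows=np.indices((384,512))[0]
t=np.radians(8.1); d=np.array([np.cos(t),np.sin(t)]); n=np.array([-d[1],d[0]])
m=biggest(hsvmask(b,(65,70,30),(95,255,200))&(rows<262)); g=pts(b,m)
print(len(g),rect(g),np.median(g[:,2])); s=g[:,:2]@d; l=g[:,:2]@n; print(np.percentile(s,[.3,50,99.7]),np.percentile(l,[.5,50,99.5]))
v,u=np.nonzero(m); print("rows",v.min(),v.max(),"near edge s by ray",ray(b,(256,v.max()),.003)[:2]@d,"roof edge s by ray z=.046",ray(b,(256,95),.046)[:2]@d, ray(b,(256,95),.046))
E
```

```text
band [0.57406301 0.34005839 0.02      ] [0.5747667  0.33035712 0.02      ] tip [0.4474168  0.31599437 0.01      ] tail [0.62859407 0.34945733 0.01      ]
6372 (array([0.52118561, 0.0684979 ]), 0.21597994995117187, 0.06357138442993164, 7.986940860748291) 0.0036039090523650157
[0.41838664 0.53615128 0.63114722] [-0.0370699  -0.00520206  0.02567291]
rows 109 254 near edge s by ray 0.4182222694685698 roof edge s by ray z=.046 0.6505550557679097 [0.64496721 0.08532404 0.046     ]
```

```bash
cat >> h.py <<'E'
YAW=8.1; _t=np.radians(YAW); D=np.array([np.cos(_t),np.sin(_t)]); N=np.array([-D[1],D[0]]); S0,L0=.6515,-.0055
def bay(ds,z,dl=0): return [*((S0+ds)*D+(L0+dl)*N),z]
E
python3 - <<'E'
from h import *
p=[.574,.339]; q=down(190.6); zg=.005
move_ptp(p+[.06],q); 
print("c",servo_line(p+[zg],rate=.08,contact_N=8),current_position())
z=current_position()[2]
move_gripper(.0); print("gap",current_finger_gap(),current_grip_force(),current_position())
servo_line(p+[.05],rate=.06); servo_line(p+[.18],rate=.2)
move_ptp(bay(-.155,.12),down(YAW)); print(current_clock(),current_finger_gap(),np.degrees(current_joint_pos()).round(1))
c=capture("wrist"); cv2.imwrite("pics/lift.png",c["image"]); np.savez("lift.npz",**c); print("z",z)
E
```

```text
c False [0.57420601 0.33911253 0.0050239 ]
gap 0.023897499262121997 29.9996817111969 [0.57397116 0.33897248 0.0049643 ]
12.55 0.02374709557213034 [ -0.5  19.3 105.9   0.   54.8  81.4]
z 0.005023902770392098
```

View pics/lift.png

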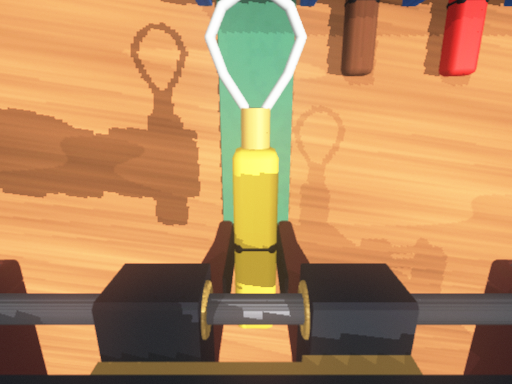

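The tool is held level at its band (256,248), with the loop at (256,0–105) pointing along the tongue towards the bay. Now I set it down.

```bash
python3 - <<'E'
from h import *
servo_line(bay(-.155,.02),rate=.12)
print("c",servo_line(bay(-.155,.0075),rate=.02,contact_N=4),current_position(),current_force())
move_gripper(.05); sleep(.3)
servo_line(bay(-.155,.05),rate=.08); servo_line(bay(-.155,.2),rate=.25); move_ptp(bay(-.17,.24),down(YAW)); sleep(.15)
c=capture("wrist"); np.savez("set.npz",**c); cv2.imwrite("pics/set.png",c["image"])
rows=np.indices((384,512))[0]
p=pts(c,hsvmask(c,(22,100,60),(34,255,255))&(rows<262)); p=p[(p[:,2]>.012)&(p[:,2]<.035)]
x,w,h,a=rect(p); print(current_clock(),len(p),w,h,a,"s",x@D-S0,"l",x@N-L0)
E
```

```text
c True [0.4921505  0.06449129 0.00791015] [-1.02398426 -0.21909132  3.78810913]
17.0167 1638 0.12811711120605468 0.02291067314147949 7.647670745849609 s -0.14406217834998092 l -0.000853256226566684
```

View pics/set.png

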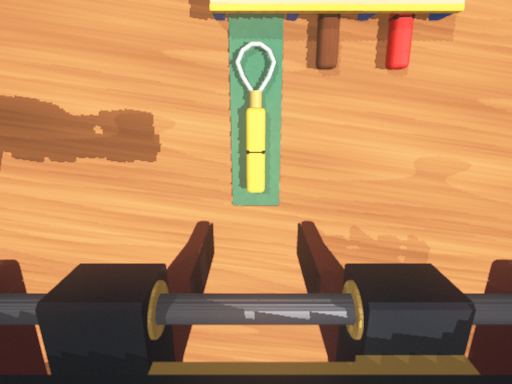

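The tool lies centred on the tongue: band at (256,152), handle end at (256,190), loop end at (256,43), clear of the rack edge at row 10. Next I regrasp it behind the band and slide it in.

```bash
python3 - <<'E'
from h import *
move_ptp(bay(-.192,.06),down(YAW))
print("c",servo_line(bay(-.192,.008),rate=.08,contact_N=8),current_position()[2])
move_gripper(0); print("gap",current_finger_gap(),current_force())
print("c",servo_line(bay(-.0385,.008),rate=.06,contact_N=15),current_position(),current_force(),np.array(current_position())[:2]@D-S0)
print(current_clock())
c=capture("wrist"); np.savez("in.npz",**c); cv2.imwrite("pics/in.png",c["image"])
E
```

```text
c False 0.008371123949427121
gap 0.02380661430016352 [-0.5451755  -0.47682852  4.15688278]
c True [0.45581822 0.0593025  0.00820648] [-1.27136655 -1.7250471   5.55590561] -0.19187338833889472
19.5333
```

View pics/in.png

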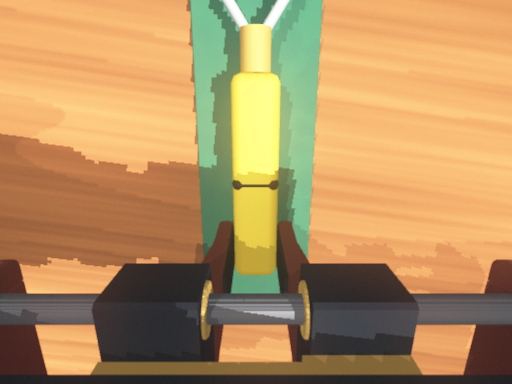

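The handle is held behind the band, which is at (255,185), but the guard tripped before any motion, most likely a transient from the grip closing. I let it settle and slide in stages, watching the force.

```bash
python3 - <<'E'
from h import *
sleep(.3); print(current_force())
for ds in(-.17,-.0385):
    r=servo_line(bay(ds,.008),rate=.06,contact_N=20)
    print(r,np.array(current_position())[:2]@D-S0,current_position()[2],current_force(),current_finger_gap(),current_clock())
    if r: break
E
```

```text
[-0.91605792  0.03863481  5.8507969 ]
False -0.16926274161767035 0.008026686770149897 [2.19769946 0.52236805 2.17542093] 0.023950086840198972 20.4
False -0.04094666694436022 0.00803440773808703 [-5.56204023 -1.30409432  8.67213354] 0.023888753212149283 22.7417
```

```bash
python3 - <<'E'
from h import *
sleep(.3); print(np.array(current_position())[:2]@D-S0,current_force())
move_gripper(.05); sleep(.2)
servo_line(bay(-.0385,.06),rate=.1); move_ptp(bay(-.15,.2),down(YAW)); sleep(.2)
c=capture("wrist"); np.savez("fin.npz",**c); print(current_clock())
rows=np.indices((384,512))[0]
m=hsvmask(c,(22,100,60),(34,255,255))&(rows<262); p=pts(c,m)
p=p[(p[:,2]>.012)&(p[:,2]<.03)&(abs(p[:,:2]@N-L0)<.03)]; x,w,h,a=rect(p); s=p[:,:2]@D-S0
print("handle out",w,h,a,"s",s.min(),s.max(),"l",x@N-L0)
a=pts(c,rows<384); r=a[(a[:,2]>.04)&(a[:,2]<.052)&(a[:,0]>.6)&(abs(a[:,1])<.2)]; s=r[:,:2]@D-S0; print("roof front",len(r),np.percentile(s,[0,.5]))
cv2.imwrite("pics/fin.png",cv2.resize(c["image"][:200,130:390],None,fx=3,fy=3))
E
```

```text
-0.04092386178870566 [-5.5619571  -0.92684299  8.03987493]
25.5167
handle out 0.06088358688354492 0.023289268493652343 8.83053207397461 s -0.058940482743621736 0.0018795766936263725 l 7.631862702285087e-05
roof front 7100 [-0.00122436 -0.00101076]
```

View pics/fin.png

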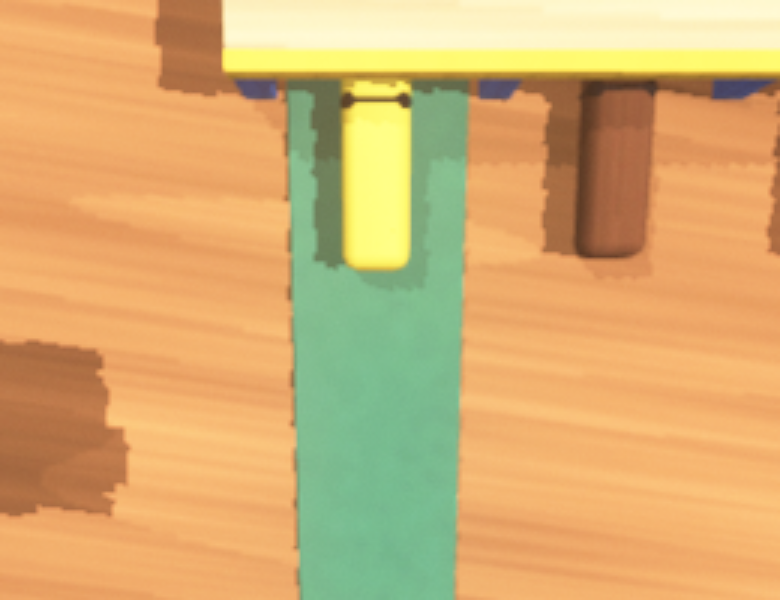

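The handle lies straight in the bay, but its end (crop row 268) is 11 crop rows, about 3.8 mm, further out than the neighbouring dark handle's (row 257), which is known to stick out 55 mm. I regrasp it and slide it in by that amount.

```bash
python3 - <<'E'
from h import *
S=lambda: np.array(current_position())[:2]@D-S0
move_ptp(bay(-.041,.07),down(YAW))
print("c",servo_line(bay(-.041,.0085),rate=.08,contact_N=8))
move_gripper(0); sleep(.3); s0=S(); print(s0,current_finger_gap(),current_force())
cmd=s0+.003
for i in range(5):
    servo_line(bay(cmd,.0085),rate=.02); sleep(.1); e=.0038-(S()-s0); print(cmd,S()-s0,current_force())
    if e<.0005: break
    cmd+=e
move_gripper(.05); sleep(.2); print(S())
servo_line(bay(S(),.06),rate=.1); move_ptp(bay(-.15,.2),down(YAW)); sleep(.2)
c=capture("wrist"); np.savez("fin2.npz",**c); print(current_clock())
rows=np.indices((384,512))[0]
p=pts(c,hsvmask(c,(22,100,60),(34,255,255))&(rows<262))
p=p[(p[:,2]>.012)&(p[:,2]<.03)&(abs(p[:,:2]@N-L0)<.03)]; s=p[:,:2]@D-S0; print("s",s.min(),s.max(),rect(p)[3])
cv2.imwrite("pics/fin2.png",cv2.resize(c["image"][:130,130:390],None,fx=3,fy=3))
E
```

```text
c False
-0.04080128808136252 0.02412553141587958 [-0.97170173  0.25723591  5.75433033]
-0.037801288081362516 0.0017830074338823776 [-3.54605412 -0.08592735  9.27539185]
-0.035784295515244896 0.003646016664886065 [-4.13047582 -0.7824775  10.19447751]
-0.03580962604385618
31.2083
s -0.05486691338402172 0.0030058425527875743 7.583141326904297
```

View pics/fin2.png

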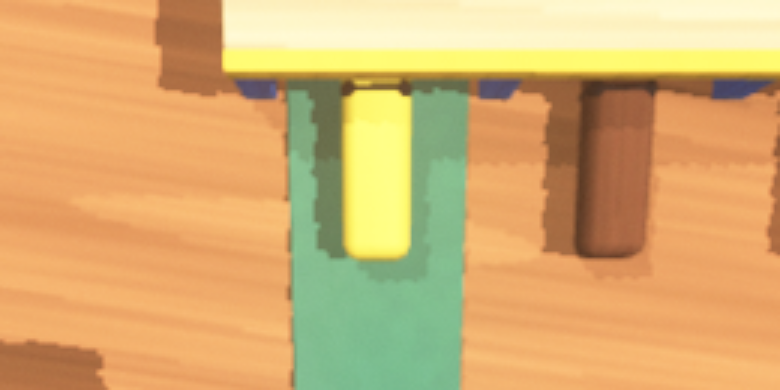

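The yellow end (row 258) is now level with the dark handle's (row 257), and the band sits at the mouth (row 86). The gripper is clear, so I hand it in.

```bash
python3 -c "
from bench import *
print(current_clock(),close_job())"
```

```text
the job is handed in; nothing more can be done
31.2083 None
```

The loop tool was turned, set down on the tongue and let go, then regrasped and slid in; after a second 4 mm push its band is level with the bay's mouth to about 1 mm, the knife was never approached, and I handed the job in at 31.2 s (no verdict was returned).

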